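# Send the crucible carriage under the guard and brake it at the index

## Task

Push the crucible carriage from behind so that it coasts up its slightly rising track and in under the rod guard, where the hand must no longer touch it, then press the brake knob to bring it to rest with its pointer opposite the blade of the index post; it must never run into the end stop or be shoved fast. If it stops short it rolls back to the start by itself and may be pushed again. Hold it still at the index for 3 seconds, finish while still holding the brake knob down, and leave the other things on the bench alone.

Things in the scene. Friction and masses are not known exactly. Their poses are not given: they have to be found in the camera images.
- track: White feed track, 150 mm wide, 800 mm long, fixed; origin at the centre of its underside on the bench. The carriage travels along the track's -y axis. The rail rises 7 mm per metre that way: the slope alone slows a coasting carriage by 0.07 m/s2, and a carriage that nothing holds rolls back to the low (+y) end. At that end the space behind the carriage is free above 48 mm.
- guard_mouth (a point): Entrance of the rod guard, middle of the underside of its first hoop, at track y = 0.066, 152 mm above the bench. The guard is two grey hoops, 212 mm wide, 164 mm high outside, joined by four thin lengthwise rods; it covers track y +0.066 to -0.39. The fingers cannot follow the carriage into it.
- stop_buffer (a point): Face of the rubber buffer of the end stop at the high (-y) end, 55 mm above the bench, at track y = -0.34. The carriage's front reaches it at a travel of 0.50 m.
- carriage (a joint): Travel of the carriage from the low end, m: 0 at the start, 0.50 at the end stop; its mid-length is at track y = 0.23 - travel. Nominal mass 3.0 kg (hidden, up to 45 % off); rolling resistance about 0.05 N plus 0.5 N per m/s. Aluminium, 140 mm long, 128 mm wide, with nine crucibles up to 107 mm high. From 0.26 on it counts as under the guard: do not touch. Keep below 0.4 m/s.
- push_face (a point): Middle of the back of the carriage's upright push plate (90 mm wide across the track, 6 mm thick, 60 to 135 mm above the bench); this point is 115 mm above the bench, at track y = 0.30 - travel. Push here towards the track's -y, e.g. with closed fingertips reaching down to about 110 mm, which keeps the gripper's body higher than the guard.
- pointer (a point): Outer top edge of the carriage's steel pointer, a fin 8 mm wide on the far (+x) side of the carriage at its mid-length.
- index: Index post: dark steel stand beside the track on its far (+x) side, 92 mm high, with a blade 10 mm wide that reaches towards the carriage; origin under the middle of the blade on the bench, its y axis parallel to the track's y. The pointer is at the index when both have the same y in this frame. The index is clamped at a different place along the track each time, 0.30 to 0.42 m of carriage travel.
- brake_bar (a joint): How far the brake bar is lowered, m: 0 when lifted (at rest), about 0.005 when it rubs on the wing of a carriage below it. The bar is 440 mm long (track y +0.09 to -0.35) along the near side of the carriage, and is held up by a weak spring (about 1.5 N).
- brake_knob (a joint): Compression of the brake spring between knob and bar, m: 0 to 0.03, after 5 mm of free travel. Stiffness 350 N/m, preload 0.7 N; the bar presses on the carriage with the knob's push less about 1.5 N; friction coefficient there about 0.1, so 20 mm compression brakes with roughly 0.6 N (0.2 m/s2 at 3 kg); holding on the slope takes over 10 mm. Springs up when let go.
- knob_top (a point): Centre of the top of the black brake knob, a disc 52 mm across on a stem, on the near side of the guard about 0.135 m to the -x of the track's centreline at track y = -0.03; its top is about 138 mm above the bench at rest. Press it straight down, up to 35 mm in all.
- beaker: Glass beaker, 72 mm wide, 85 mm high. Bystander, leave it alone; origin at the centre of its underside.
- jar: White jar, 64 mm wide, 85 mm high. Bystander, leave it alone; origin at the centre of its underside.
- crucible: Loose ceramic crucible, 50 mm wide, 45 mm high. Bystander, leave it alone; origin at the centre of its underside.
- spatula: Small spatula lying on the bench. Bystander, leave it alone; origin at the centre of its underside.
- reagent: Amber bottle, 70 mm wide, 150 mm high. Bystander, leave it alone; origin at the centre of its underside.
Things that resemble listed ones, but are neither listed nor needed, are in the scene too. Several things look just like the index: the one meant starts nearest to the robot's base.

How it is judged:
On the way, in this order (a step that is already met when the one before it is completed fails the run):
1. the carriage runs free under the guard, past 0.27 m of travel (value of joint carriage above 0.27 m and contact force between the fingers and carriage below 0.5 N), for 0.1 s.
2. the brake knob held down and the carriage at rest at the index for 2 s (y of pointer in the frame of index between -0.01 and 0.01 m and velocity of joint carriage between -0.012 and 0.012 m/s and contact force between the fingers and brake_bar above 2 N and contact force between each of the arm, the fingers and carriage below 0.5 N), for 2 s.
At the end, for the whole second after the job is handed in: The carriage's pointer is within 10 mm of the index blade along the track, the carriage moves at less than 12 mm/s, the fingers press the brake knob with more than 2 N and nothing of the robot touches the carriage (all of step 2); the arm keeps its last pose, push and grip.
It fails at once if the carriage strikes the end stop (value of joint carriage above 0.495 m).
It fails at once if the carriage is shoved faster than 0.4 m/s (velocity of joint carriage above 0.4 m/s).
It fails at once if the hand touches the carriage under the guard (value of joint carriage above 0.26 m and contact force between any of the fingers, the arm and carriage above 1 N).
It fails at once if a bystander is disturbed (distance of any of beaker, jar, crucible, spatula, reagent from where it was at the start of the episode above 0.03 m).
It also fails if it takes over 38 s, if anything falls off the work surface, if the arm or the gripper's body presses on something with over 40 N, if the wrist force passes 120 N, or if a joint passes its speed limit or range.

## Robot

A 7-joint arm with a two-finger parallel gripper is mounted at the origin on the work surface. World frame = base frame: x ahead of the robot, y to its left, z up, the work surface at z = 0. Lengths are in m, angles in rad, forces in N, time in s.
With the tool pointing down it reaches from about 0.4 to 0.85 m from the base axis. Payload 10.4 kg.
Tool frame: the origin (TCP) lies at the very end of the fingers, on their centre line; the grasp point (between the pads) lies manip.hold_point_z behind it (manip.hold_point_z is the distance from the TCP to the grasp point, in m); z points along the fingers, y is the direction in which the jaws open and shut (so a half turn about z gives the same grasp; the last joint's range is limited). The gripper opens to 85 mm and grips with 20 to 120 N. Pads are 22 mm wide; open, the fingers measure 114 mm over their backs; the gripper's body (76 mm by 85 mm) begins 54 mm behind the grasp point. The pads swing forward as they close: fully open they stand 13 mm farther back than shut.
Start: joints at [-1.282, 0.332, -0.065, 1.46, 0.022, 1.35, -0.088], TCP at [0.192, 0.595, 0.231] pointing down, gripper open.
Joint ranges: [-2.6, 2.6], [-0.5, 2.12], [-1.47, 1.34], [0.16, 2.42], [-1.27, 4.41], [0.06, 2.06], [-2.6, 2.6]. Speed limits (rad/s): [2.22, 2.22, 2.79, 2.79, 3.14, 3.14, 3.14].

## Interface

Orientations are given as a unit quaternion [x, y, z, w].
In Python, from workcell import manip gives the robot as it stands.
- The arm moves only by the tool jog_arm, never from a script. Its arguments are lists of equal length, an entry for each row: "translation": the shift along the world's x, y, z in mm, a list of three; "turn": the turn about the world's z in degrees. In form: {"translation": [[x, y, z], ...], "turn": [turn, ...]}. A call has 1 to 12 rows; each row is the pose to reach, as a shift and turn from the pose measured when the call began; what a row does not reach only later rows make up. A row lasts 1/12 s, in which the tool goes at most 41.7 mm and 7.16 degrees, less where a joint would pass 70% of its speed; a pose out of reach is approached as far as the arm can. A call with a gripper value outside its range is refused whole. "grip" is the finger opening in mm, from 0 to 85.4, set as the call begins (left out, the last holds). The fingers move at their own pace and stop on an object; "grip_force" is the grip in N (left out, the last holds). Time passes only in rows, so rows that repeat a pose let the fingers close. It gives the time, the measured TCP pose, the force and the opening at its end, in the units of the state.
- manip.get_obs(): the state, without advancing time (a new reading comes with each control period).
- manip.camera(name): name is "scene" or "side" or "wrist"; returns a dict with "frame" (420x560x3 uint8, red, green, blue), "mtx" (3x3 intrinsics, pixels), "pose" (4x4, takes a point from camera to world coordinates). Camera axes: x right, y down, z forward; pixel columns grow to the right and rows downward; lengths in m; the calibration is good to about 2 mm. The wrist camera is an equidistant fisheye: a pixel r from the principal point sees the ray r / f radians off the axis. A picture is of the moment at which its call begins. There is no depth.
- manip.hand_in(): hands the job in, once; it reports no verdict.
Trained networks look in a picture, given as the dict that the camera call returned (one of the last four; its "shot" number tells which), for a name from the list of things; names that differ only in an ending like _2 or _b are one class to them, and where a whole thing is asked for, a point or a joint stands for the part that bears it (a point fixed in the world has none). Each returns a list of dicts, best first, with "confidence" (0 to 1); they miss things now and then, are a little off and sometimes report something else, mostly with a low value. They report only what shows in the picture. A call takes as long as a camera call. They do not tell look-alikes from the thing itself.
- manip.outline_of(picture, label): "mask" (420x560 bool, what is visible of it) and "extent" ([left, top, right, bottom] in pixels, round what is visible of it).
- manip.pinpoint(picture, label): "at" ([column, row] in pixels: a listed point, or the origin of a listed thing).
The state is a dict: "clock": time; "joint_pos": joint angles; "joint_velocities": joint speeds; "tau": joint torques, N m; "position": TCP position; "ee_rot": TCP orientation; "ft_force": force on the tool from outside, world axes, zero at the start; "torque": the same for the moment, N m; "grip_width": opening from 0.0 (shut) to 1.0 (fully open).
Only numpy, scipy, OpenCV 4.12 (cv2) and the standard library are available. Lean on these libraries where they do the work, as an engineer would, in place of code of your own. Each camera call takes 0.05 s, during which the arm holds its last target. There are 200 camera calls.

## Working session

There is one attempt and no reset: what is moved stays moved. The work goes in short steps, Python scripts to look and compute and a tool call to move; the robot and the scene stay as the last step left them, time stands still between calls to the robot, and variables do not carry over. Pictures are saved under pics/ and viewed, about 8 in all and at most 12, crops included, and the job is handed in when it is done.

Besides the shell and the picture viewer there is one more tool, called by a JSON object that holds its "fn" and its "kwargs", one argument or row to a line. jog_arm: Moves the arm, as the interface text tells. Its arguments: {"type":"object","properties":{"translation":{"type":"array"},"turn":{"type":"array"},"grip":{"type":"number"},"grip_force":{"type":"number"}},"required":["translation","turn"]}

```bash
mkdir -p pics; cat > h.py <<'E'
import numpy as np, cv2
from workcell import manip
def shot(n,fn=None):
    p=manip.camera(n)
    if fn: cv2.imwrite('pics/'+fn,p['frame'][:,:,::-1])
    return p
def ray(p,uv):
    K=np.array(p['mtx']);T=np.array(p['pose'])
    d=np.linalg.inv(K)@[uv[0],uv[1],1.]
    return T[:3,3],T[:3,:3]@d
def atz(p,uv,z):
    o,d=ray(p,uv); return o+d*(z-o[2])/d[2]
def tri(p,a,q,b):
    o1,d1=ray(p,a);o2,d2=ray(q,b);d1=d1/np.linalg.norm(d1);d2=d2/np.linalg.norm(d2)
    s=np.linalg.lstsq(np.c_[d1,-d2],o2-o1,rcond=None)[0]
    A=o1+s[0]*d1;B=o2+s[1]*d2
    return (A+B)/2,np.linalg.norm(A-B)
def proj(p,X):
    T=np.linalg.inv(np.array(p['pose']));c=T[:3,:3]@X+T[:3,3];u=np.array(p['mtx'])@c;return u[:2]/u[2]
E
python3 - <<'E'
from h import *
np.set_printoptions(precision=4,suppress=True)
ps=shot('scene','a.png');pd=shot('side','b.png')
cv2.imwrite('pics/ab.png',np.vstack([cv2.imread('pics/a.png'),cv2.imread('pics/b.png')])[:, :])
for n,p in(('scene',ps),('side',pd)):
    print(n,p['pose'][:3,3])
    for l in['track','guard_mouth','stop_buffer','push_face','pointer','index','knob_top','beaker','jar','crucible','spatula','reagent']:
        print(l,[(np.round(r['at'],1).tolist(),round(r['confidence'],2)) for r in manip.pinpoint(p,l)])
o=manip.get_obs();print(o)
E
```

```text
scene [2.0087 0.1363 1.3306]
track [([262.1, 226.7], 0.92)]
guard_mouth [([278.2, 197.3], 0.85)]
stop_buffer [([174.0, 209.7], 0.85), ([260.8, 228.1], 0.31)]
push_face [([336.9, 209.6], 0.66)]
pointer [([321.4, 234.2], 0.8), ([339.8, 209.7], 0.38)]
index [([247.3, 270.9], 0.76), ([124.1, 220.9], 0.71), ([279.2, 273.7], 0.68), ([219.4, 245.1], 0.65)]
knob_top [([254.1, 176.1], 0.67)]
beaker [([224.0, 185.6], 0.75)]
jar [([195.1, 186.0], 0.79)]
crucible [([323.6, 202.8], 0.44)]
spatula [([366.3, 196.9], 0.93)]
reagent [([411.6, 220.8], 0.94)]
side [0.5275 1.2209 1.3343]
track [([272.0, 234.7], 0.92)]
guard_mouth [([273.1, 217.6], 0.97), ([274.0, 161.7], 0.21)]
stop_buffer [([274.1, 161.9], 0.95)]
push_face [([270.4, 286.0], 0.87)]
pointer [([241.0, 274.5], 0.83)]
index [([203.5, 226.0], 0.76), ([240.2, 206.3], 0.74), ([194.6, 254.7], 0.67), ([266.4, 143.7], 0.57)]
knob_top [([311.9, 200.5], 0.69)]
beaker [([340.1, 198.1], 0.72)]
jar [([339.5, 178.1], 0.74)]
crucible [([335.3, 297.5], 0.75)]
spatula [([344.4, 347.1], 0.62)]
reagent [([305.0, 397.1], 0.64)]
{'clock': 1.3, 'joint_pos': array([-1.2816,  0.3322, -0.0647,  1.4601,  0.0216,  1.3499, -0.0885]), 'joint_velocities': array([ 0.0009, -0.0007, -0.0016,  0.0007, -0.0022, -0.    ,  0.0015]), 'tau': array([  0.0005, -62.5232,   0.0495, -39.1823,   0.0165,   0.0021,
         0.    ]), 'position': array([0.1917, 0.5949, 0.2313]), 'ee_rot': array([ 0.1553,  0.9879,  0.    , -0.    ]), 'ft_force': array([ 0.3749, -0.2491,  0.1247]), 'torque': array([-0.0146,  0.0144,  0.0083]), 'grip_width': 0.9992709526852155}
```

View pics/a.png

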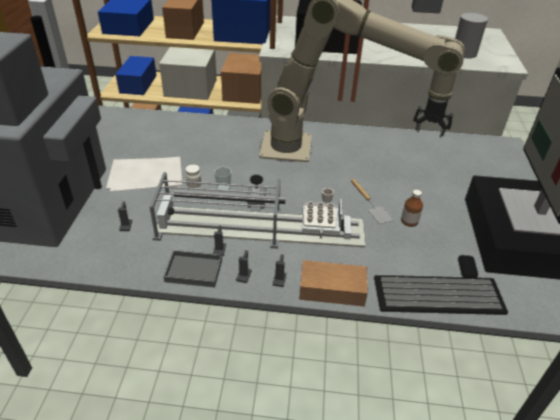

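View pics/b.png

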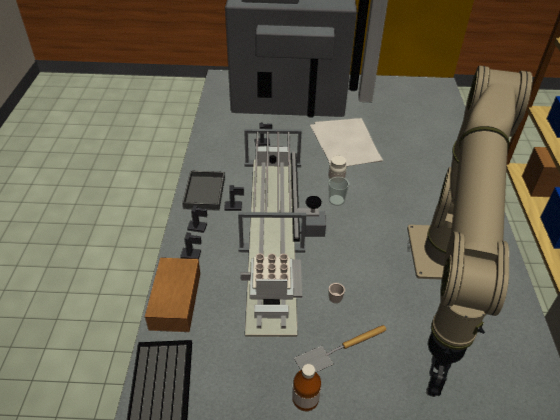

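The scene shows four index-like posts at scene pixels (219,245), (247,271), (279,274) and (124,221). In the side view they are at (240,206), (203,226), (195,254) and (266,144). The first stands beside the track and looks nearest to the base. The carriage is at the low end, scene (320,215), and the knob at (256,180). I'll triangulate these next.

```bash
python3 - <<'E'
from h import *
np.set_printoptions(precision=4,suppress=True)
ps=shot('scene');pd=shot('side')
S=lambda l,i=0:[r['at'] for r in manip.pinpoint(ps,l)]
D=lambda l:[r['at'] for r in manip.pinpoint(pd,l)]
R={}
for l in['track','guard_mouth','stop_buffer','push_face','pointer','knob_top','beaker','jar','crucible','spatula','reagent']:
    a,b=S(l),D(l)
    if a and b: R[l],e=tri(ps,a[0],pd,b[0]);print(l,R[l],round(e,4))
I=[]
for z in S('index'):
  for y in D('index'):
    X,e=tri(ps,z,pd,y)
    if e<.02 and abs(X[2])<.03: print('index',np.round(z),np.round(y),X,e,np.linalg.norm(X[:2]))
d=R['push_face']-R['stop_buffer'];print('yaxis ang',np.degrees(np.arctan2(d[1],d[0])),np.linalg.norm(d[:2]))
# outline-based track axis
for p in(ps,pd):
    m=manip.outline_of(p,'track')[0]['mask'];c=np.argwhere(m)[:,::-1]
    W=np.array([atz(p,u,.02)[:2] for u in c[::7]]);r=cv2.minAreaRect(W.astype(np.float32));print(r)
for n,p,c in(('s',ps,(230,225)),('d',pd,(235,220))):
    f=p['frame'][c[1]-65:c[1]+65,c[0]-95:c[0]+95,::-1];cv2.imwrite(f'pics/c{n}.png',cv2.resize(f,(760,520),interpolation=2)[:, :])
a=cv2.imread('pics/cs.png');b=cv2.imread('pics/cd.png');cv2.imwrite('pics/c.png',cv2.resize(np.vstack([a,b]),(438,600)))
E
```

```text
track [ 0.5755 -0.0426 -0.0006] 0.007
guard_mouth [0.6024 0.1649 0.2344] 0.0959
stop_buffer [ 0.5958 -0.3801  0.0552] 0.0071
push_face [0.5707 0.2613 0.119 ] 0.0038
pointer [0.6562 0.1918 0.0774] 0.0048
knob_top [ 0.4504 -0.0753  0.1454] 0.0048
beaker [ 0.359  -0.2338  0.0064] 0.0082
jar [ 0.3438 -0.3687  0.0052] 0.0059
crucible [0.3729 0.2055 0.0057] 0.0076
spatula [0.3506 0.3712 0.0045] 0.019
reagent [ 0.4678  0.5339 -0.0055] 0.0067
index [124. 221.] [267. 145.] [ 0.6219 -0.576  -0.009 ] 0.015381836169234738 0.8477055921946356
index [281. 275.] [198. 256.] [0.8179 0.0605 0.    ] 0.00393373049877498 0.8201820292326477
yaxis ang 92.2422536341246 0.6419837626791528
((0.493251770734787, -0.07601216435432434), (0.43545132875442505, 0.8565071225166321), 1.774398922920227)
((0.5509956479072571, -0.13805097341537476), (0.2948625385761261, 1.0030606985092163), 3.2336339950561523)
```

View pics/c.png

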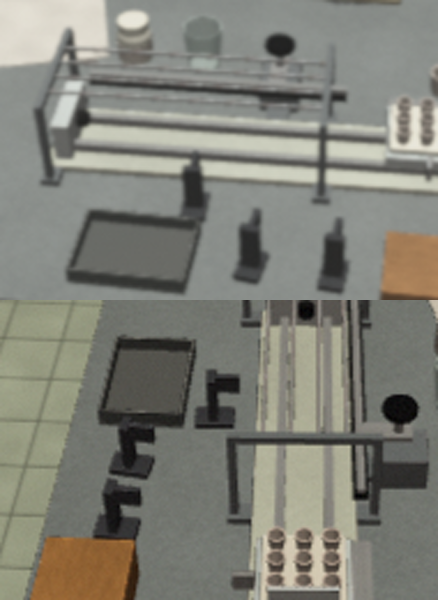

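The crop confirms it. The index nearest to the base is at scene (219,245) / side (240,206), with its blade reaching towards the track. The other posts stand farther out or beyond the end. Next I'll fit the track pose with all the known points.

```bash
cat > fit.py <<'E'
from h import *
from scipy.optimize import least_squares
np.set_printoptions(precision=4,suppress=True)
M={'push_face':(0,.30,.115),'stop_buffer':(0,-.34,.055),'knob_top':(-.135,-.03,.138),'track':(0,0,0),'guard_mouth':(0,.066,.152)}
obs=[]
for n in('scene','side'):
    p=shot(n)
    for l in list(M)+['index','pointer']:
        r=manip.pinpoint(p,l)
        if l=='index':
            g={'scene':(219.4,245),'side':(240,206)}[n]
            r=sorted(r,key=lambda q:np.hypot(*(np.array(q['at'])-g)))
            if not r or np.hypot(*(np.array(r[0]['at'])-g))>8: print('no index',n);continue
        if r: obs.append((p,l,np.array(r[0]['at'])))
def W(q,X): c,s=np.cos(q[2]),np.sin(q[2]);return np.array([c*X[0]-s*X[1]+q[0],s*X[0]+c*X[1]+q[1],X[2]])
def pt(q,l): return W(q,(q[3],q[4],0)) if l=='index' else W(q,(q[5],.23,q[6])) if l=='pointer' else W(q,M[l])
f=lambda q:np.concatenate([proj(p,pt(q,l))-a for p,l,a in obs])
s=least_squares(f,[.575,-.043,.04,.12,-.09,.075,.08],loss='soft_l1');q=s.x
print(q)
for (p,l,a),e in zip(obs,f(q).reshape(-1,2)): print(l,e)
print('travel at index',.23-q[4],{l:W(q,M[l]) for l in M})
np.save('q.npy',q)
print(manip.get_obs()['clock'],manip.hold_point_z)
E
python3 fit.py
```

```text
[ 0.5813 -0.0415  0.0339  0.112  -0.1439  0.086   0.0867]
stop_buffer [-1.5716  0.4195]
knob_top [ 84.3897 -32.2827]
track [-2.9253 -0.2155]
guard_mouth [-0.2728 -1.6975]
index [-0.2644  1.8338]
pointer [-0.7457 -2.8576]
push_face [-1.1862 -1.698 ]
stop_buffer [-1.5367  1.9154]
knob_top [1.1259 0.991 ]
track [-2.5566  1.1283]
guard_mouth [3.7118 0.1243]
index [0.7966 0.3303]
pointer [-0.6311  1.5404]
travel at index 0.37385254350392627 {'push_face': array([0.5712, 0.2583, 0.115 ]), 'stop_buffer': array([ 0.5928, -0.3813,  0.055 ]), 'knob_top': array([ 0.4474, -0.076 ,  0.138 ]), 'track': array([ 0.5813, -0.0415,  0.    ]), 'guard_mouth': array([0.5791, 0.0245, 0.152 ])}
3.55 0.0187
```

{"fn": "jog_arm", "kwargs": {
  "translation": [
    [20,-12,0],
    [50,-34,0],
    [82,-58,-5],
    [114,-83,-10],
    [146,-108,-15],
    [178,-133,-22],
    [210,-158,-30],
    [242,-183,-38],
    [274,-208,-46],
    [306,-234,-56],
    [336,-258,-66],
    [360,-278,-76]
  ],
  "turn": [1,3,5,7,9,11,13,15,17,18,19,20],
  "grip": 0,
  "grip_force": 60
}}

```text
clock: 4.55
position: [0.5542, 0.314, 0.155]
ee_rot: [-0.018, 1.0, -0.0, 0.001]
ft_force: [0.9, 0.4, -0.1]
grip_width: -0.004
```

{"fn": "jog_arm", "kwargs": {
  "translation": [
    [5,-5,-10],
    [10,-12,-22],
    [15,-18,-34],
    [16,-22,-43],
    [16,-22,-43],
    [16,-22,-43]
  ],
  "turn": [0,0,0,0,0,0]
}}

```text
clock: 5.05
position: [0.5691, 0.293, 0.1116]
ee_rot: [-0.019, 1.0, -0.0, -0.0]
ft_force: [0.0, -0.4, 0.5]
grip_width: 0.002
```

```bash
python3 - <<'E'
from h import *
p=shot('side');q=shot('wrist')
print(manip.get_obs()['position'],[r['at'] for r in manip.pinpoint(p,'push_face')])
a=cv2.resize(p['frame'][200:340,180:370,::-1],(400,300));b=cv2.resize(q['frame'][:,:,::-1],(400,300))
cv2.imwrite('pics/d.png',np.hstack([a,b]))
E
```

```text
[0.56976813 0.29347365 0.11281786] []
```

View pics/d.png

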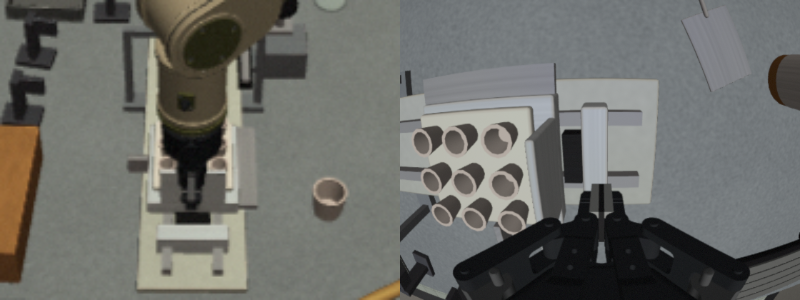

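{"fn": "jog_arm", "kwargs": {
  "translation": [
    [0,-7,0],
    [0,-14,0],
    [1,-21,0],
    [1,-31,0],
    [1,-44,0],
    [2,-60,0],
    [3,-78,0],
    [3,-97.5,0],
    [4,-117.3,0],
    [5,-137,0],
    [5,-157,0],
    [6,-176.5,0]
  ],
  "turn": [0,0,0,0,0,0,0,0,0,0,0,0]
}}

```text
clock: 6.2
position: [0.5756, 0.1137, 0.113]
ee_rot: [-0.018, 1.0, -0.0, 0.001]
ft_force: [0.6, 0.5, 0.3]
grip_width: 0.002
```

{"fn": "jog_arm", "kwargs": {
  "translation": [
    [-10,-4,22],
    [-32,-6,52],
    [-62,-22,74],
    [-94,-48,80],
    [-115,-82,80],
    [-126,-120,76],
    [-128,-157,66],
    [-129,-191,52]
  ],
  "turn": [0,0,0,0,0,0,0,0]
}}

```text
clock: 6.87
position: [0.4454, -0.0807, 0.1658]
ee_rot: [-0.017, 1.0, 0.0, 0.002]
ft_force: [1.2, 0.1, -0.5]
grip_width: 0.002
```

```bash
cat > tr.py <<'E'
from h import *
import sys
np.set_printoptions(precision=4,suppress=True)
q=np.load('q.npy');c,s=np.cos(q[2]),np.sin(q[2])
def rep(l,uv,p,z):
    X=atz(p,uv,z)[:2]-q[:2];x,y=c*X[0]+s*X[1],-s*X[0]+c*X[1];return np.array([x,y])
def look(names=('pointer',),cams=('side',),fn=None):
    for n in cams:
        p=shot(n,fn)
        t=manip.get_obs()['clock']
        for l in names:
            z={'pointer':q[6],'index':0.,'push_face':.115}[l]
            for r in manip.pinpoint(p,l):
                xy=rep(l,r['at'],p,z)
                off={'pointer':.23,'index':.23,'push_face':.30}[l]
                print(n,l,np.round(r['at'],1),round(r['confidence'],2),'x',xy[0],'travel',off-xy[1],'t',t)
E
python3 -c "
from tr import *
look(cams=('side','scene'))
o=manip.get_obs();print(o['clock'],o['position'])"
```

```text
side pointer [245.2 205.8] 0.9 x 0.09018661780203652 travel 0.2872402795024582 t 6.9167
scene pointer [240.3 229.5] 0.87 x 0.11399779604811203 travel 0.2945905183928042 t 7.0167
scene pointer [258.3 174.6] 0.55 x -0.22360336905439063 travel 0.2631845093994807 t 7.0167
7.0667 [ 0.4456 -0.0791  0.1647]
```

{"fn": "jog_arm", "kwargs": {
  "translation": [
    [1,2,-22],
    [1,3,-38]
  ],
  "turn": [0,0]
}}

```text
clock: 7.23
position: [0.4471, -0.0758, 0.1266]
ee_rot: [-0.016, 1.0, 0.0, 0.001]
ft_force: [1.1, -0.9, 1.9]
grip_width: -0.002
```

```bash
python3 -c "
from tr import *
look(fn='e.png')
o=manip.get_obs();print(o['clock'],o['position'],o['ft_force'])"
```

```text
side pointer [247.6 194. ] 0.97 x 0.0849078798281177 travel 0.3464946235032612 t 7.2833
side pointer [271.8 202.7] 0.32 x 0.0010775108873918742 travel 0.30441665410120655 t 7.2833
7.3333 [ 0.4457 -0.0754  0.1254] [-2.1626  1.5576  2.8845]
```

```bash
python3 -c "
import cv2;a=cv2.imread('pics/e.png')[165:225,205:285];cv2.imwrite('pics/e2.png',cv2.resize(a,(800,600),interpolation=2))"
```

```text
(no output)
```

View pics/e2.png

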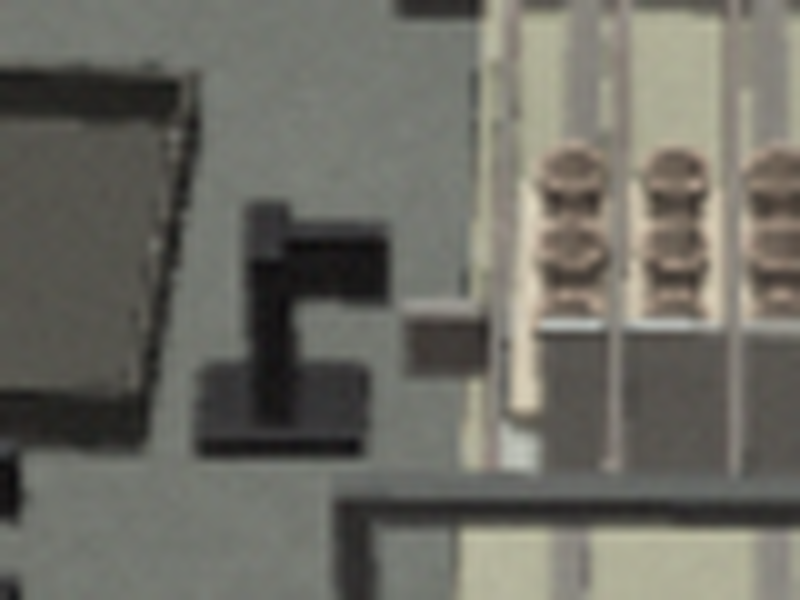

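{"fn": "jog_arm", "kwargs": {
  "translation": [
    [1,0,-19],
    [1,0,-20],
    [1,0,-20]
  ],
  "turn": [0,0,0]
}}

```text
clock: 7.58
position: [0.4474, -0.0751, 0.1067]
ee_rot: [-0.017, 1.0, 0.0, -0.0]
ft_force: [-3.2, -0.1, 8.8]
grip_width: 0.001
```

```bash
python3 -c "
from tr import *
look(cams=('side',),fn='f1.png')
look(cams=('side',),fn='f.png')
o=manip.get_obs();print(o['clock'],o['position'],o['ft_force'])
a=cv2.imread('pics/f.png')[165:225,205:285];cv2.imwrite('pics/f2.png',cv2.resize(a,(800,600),interpolation=2))"
```

```text
side pointer [246.9 193.6] 0.6 x 0.0874096532340132 travel 0.3484932502529987 t 7.6333
side pointer [273.4 216.1] 0.46 x -0.005144742715178845 travel 0.2397535490147666 t 7.6333
side pointer [245.5 193.5] 0.75 x 0.09224572099412878 travel 0.34890085492283496 t 7.7333
7.7833 [ 0.4474 -0.0751  0.1074] [-3.0394 -0.0725  8.5491]
```

View pics/f2.png

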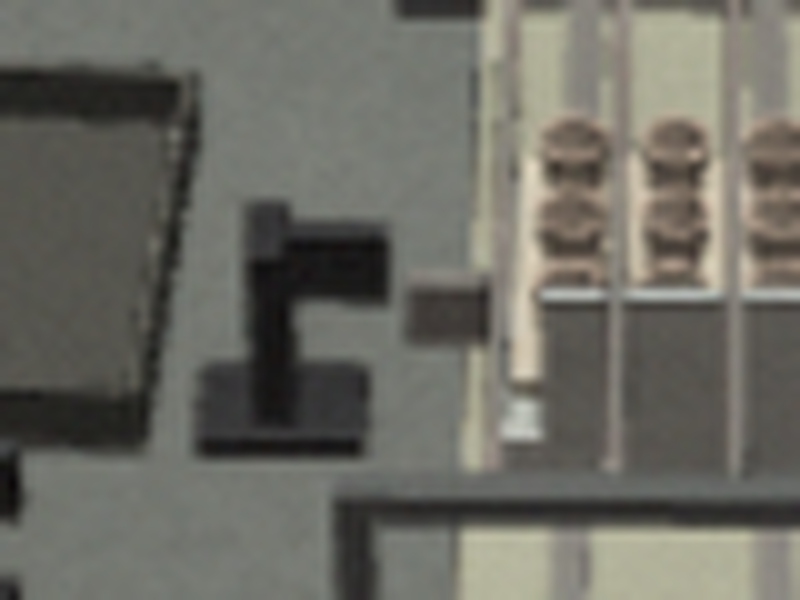

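```bash
python3 -c "
from tr import *
p=shot('scene','g.png');d=shot('side','g1.png')
for l in ('pointer','index'):
  for x in manip.pinpoint(p,l)[:3]: print('scene',l,x)
  for x in manip.pinpoint(d,l)[:4]: print('side',l,x)
print(manip.get_obs()['clock'])
import pickle;pickle.dump([dict(mtx=p['mtx'],pose=p['pose']),dict(mtx=d['mtx'],pose=d['pose'])],open('cams.pkl','wb'))
a=cv2.imread('pics/g.png')[200:260,200:280];cv2.imwrite('pics/g2.png',cv2.resize(a,(800,600),interpolation=2))
f=[cv2.imread('pics/'+n)[:,:,1].astype(np.float32)[170:200,255:282] for n in('f1.png','f.png','g1.png')]
print(cv2.phaseCorrelate(f[0],f[1]),cv2.phaseCorrelate(f[1],f[2]))
"
```

```text
scene pointer {'at': [223.2, 224.6], 'confidence': 0.86}
scene pointer {'at': [220.8, 246.7], 'confidence': 0.36}
side pointer {'at': [244.9, 194.9], 'confidence': 0.63}
side pointer {'at': [342.5, 346.2], 'confidence': 0.25}
scene index {'at': [125.4, 222.8], 'confidence': 0.68}
scene index {'at': [249.0, 270.0], 'confidence': 0.6}
scene index {'at': [222.3, 243.9], 'confidence': 0.58}
side index {'at': [242.3, 208.2], 'confidence': 0.87}
side index {'at': [201.7, 226.3], 'confidence': 0.79}
side index {'at': [268.2, 145.8], 'confidence': 0.67}
side index {'at': [195.6, 253.9], 'confidence': 0.62}
8.0833
((0.5337171602693207, -0.0767178909532884), 0.998751758351738) ((0.47534977488232144, 0.11791166428516853), 1.0014276370590116)
```

View pics/g2.png

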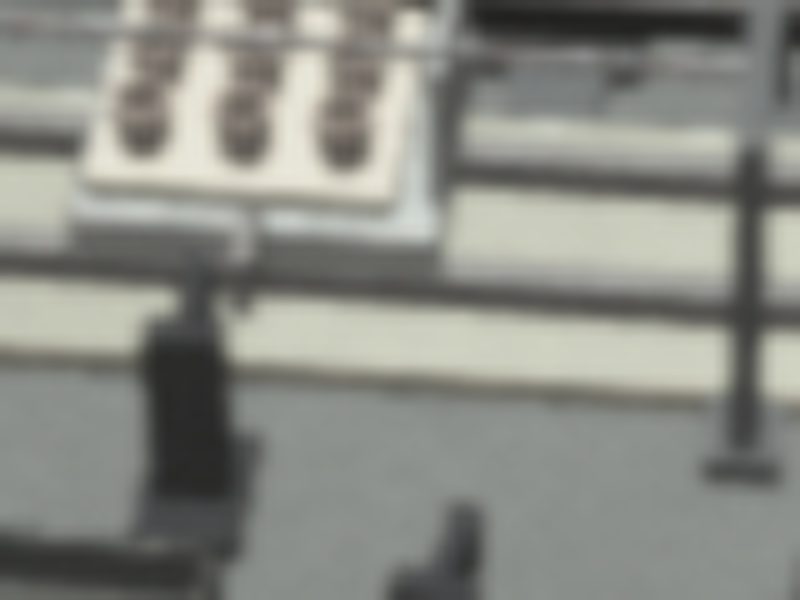

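```bash
python3 -c "
from tr import *
import pickle;p,d=pickle.load(open('cams.pkl','rb'))
def T(n,a,b):
    X,e=tri(p,a,d,b);Y=X[:2]-q[:2];print(n,X,e,'trk x,y',c*Y[0]+s*Y[1],-s*Y[0]+c*Y[1])
T('blade tip',(219.5,226.3),(243.4,187.6));T('ptr',(224,224.6),(245.2,192.3));T('ptr net',(223.2,224.6),(244.9,194.9));T('index org',(222.3,243.9),(242.3,208.2))
for z in(.075,.08,.085,.09):print(z,rep('',(243.4,187.6),d,z),rep('',(245.2,192.3),d,z),rep('',(219.5,226.3),p,z),rep('',(224,224.6),p,z))
"
```

```text
blade tip [ 0.6884 -0.1823  0.0875] 0.006148304183701256 trk x,y 0.1022835588173088 -0.1443534770772992
ptr [ 0.679  -0.1654  0.0855] 0.0011266531963312362 trk x,y 0.09345337727641434 -0.12718368728851118
ptr net [ 0.6779 -0.1661  0.0787] 0.01112538017325106 trk x,y 0.09229099052361162 -0.12777755307286118
index org [ 0.693  -0.1734  0.    ] 0.0010834481712375338 trk x,y 0.10718008179719142 -0.13558738231081052
0.075 [ 0.1021 -0.1626] [ 0.0946 -0.1381] [ 0.0925 -0.1448] [ 0.0815 -0.1298]
0.08 [ 0.1017 -0.157 ] [ 0.0941 -0.1325] [ 0.0978 -0.1437] [ 0.0869 -0.1287]
0.085 [ 0.1012 -0.1513] [ 0.0937 -0.127 ] [ 0.1031 -0.1426] [ 0.0923 -0.1277]
0.09 [ 0.1008 -0.1457] [ 0.0933 -0.1214] [ 0.1085 -0.1415] [ 0.0977 -0.1267]
```

It stopped about 16 mm short: the pointer is at about 0.357 travel and the index at about 0.373. I'm releasing the brake to let it roll back, then I'll repeat the same push and brake later.

{"fn": "jog_arm", "kwargs": {
  "translation": [
    [0,0,38],
    [0,5,72],
    [0,30,85],
    [2,68,88],
    [10,107,88],
    [25,145,88],
    [42,181,88],
    [60,216,86],
    [80,250,84],
    [98,285,80],
    [112,322,72],
    [121,355,60]
  ],
  "turn": [0,0,0,0,0,0,0,0,0,0,0,0]
}}

```text
clock: 9.08
position: [0.5695, 0.283, 0.1693]
ee_rot: [-0.017, 1.0, 0.001, 0.001]
ft_force: [-0.0, 0.3, 0.3]
grip_width: 0.002
```

{"fn": "jog_arm", "kwargs": {
  "translation": [
    [1,6,-10],
    [1,10,-30],
    [1,13,-45],
    [1,13,-54],
    [1,13,-54],
    [1,13,-54],
    [1,13,-54],
    [1,13,-54],
    [1,13,-54],
    [1,13,-54],
    [1,13,-54],
    [1,13,-54]
  ],
  "turn": [0,0,0,0,0,0,0,0,0,0,0,0]
}}

```text
clock: 10.08
position: [0.5705, 0.2959, 0.1155]
ee_rot: [-0.017, 1.0, 0.001, 0.001]
ft_force: [1.1, 0.3, 0.3]
grip_width: -0.001
```

```bash
python3 -c "
from tr import *
look(cams=('side','scene'))
o=manip.get_obs();print(o['clock'],o['position'],o['ft_force'])"
```

```text
scene pointer [252.6 227.3] 0.91 x 0.09765966266648843 travel 0.25149251039663245 t 10.2333
10.2833 [0.5705 0.296  0.1153] [-0.1967 -1.1777  0.0232]
```

{"fn": "jog_arm", "kwargs": {
  "translation": [
    [-1,-2,-3],
    [-1,-2,-3],
    [-1,-2,-3],
    [-1,-2,-3],
    [-1,-2,-3],
    [-1,-2,-3],
    [-1,-2,-3],
    [-1,-2,-3],
    [-1,-2,-3],
    [-1,-2,-3],
    [-1,-2,-3],
    [-1,-2,-3]
  ],
  "turn": [0,0,0,0,0,0,0,0,0,0,0,0]
}}

```text
clock: 11.28
position: [0.5695, 0.2939, 0.1122]
ee_rot: [-0.018, 1.0, 0.001, 0.001]
ft_force: [0.6, -0.3, -0.1]
grip_width: 0.001
```

{"fn": "jog_arm", "kwargs": {
  "translation": [
    [0,0,0],
    [0,0,0],
    [0,0,0],
    [0,0,0],
    [0,0,0],
    [0,0,0],
    [0,0,0],
    [0,0,0],
    [0,0,0],
    [0,0,0],
    [0,0,0],
    [0,0,0]
  ],
  "turn": [0,0,0,0,0,0,0,0,0,0,0,0]
}}

```text
clock: 12.28
position: [0.5695, 0.294, 0.1122]
ee_rot: [-0.018, 1.0, 0.001, 0.001]
ft_force: [0.5, -0.5, 0.2]
grip_width: 0.001
```

{"fn": "jog_arm", "kwargs": {
  "translation": [
    [0,0,0],
    [0,0,0],
    [0,0,0],
    [0,0,0],
    [0,0,0],
    [0,0,0],
    [0,0,0],
    [0,0,0],
    [0,0,0],
    [0,0,0],
    [0,0,0],
    [0,0,0]
  ],
  "turn": [0,0,0,0,0,0,0,0,0,0,0,0]
}}

```text
clock: 13.28
position: [0.5694, 0.294, 0.1123]
ee_rot: [-0.018, 1.0, 0.001, 0.001]
ft_force: [0.8, 2.0, 0.5]
grip_width: -0.001
```

```bash
python3 -c "
from tr import *
look(cams=('scene','side','scene'))
o=manip.get_obs();print(o['clock'],o['position'],o['ft_force'])"
```

```text
scene pointer [323.1 231.9] 0.95 x 0.09533740896920095 travel -0.005276845842477201 t 13.3333
side pointer [241.  275.8] 0.71 x 0.08747882752685339 travel -0.014378194824534007 t 13.4333
scene pointer [322.9 231.9] 0.58 x 0.09541317773499233 travel -0.0045535269968643155 t 13.5333
13.5833 [0.5694 0.2939 0.1122] [0.12   0.1128 0.347 ]
```

{"fn": "jog_arm", "kwargs": {
  "translation": [
    [0,-7,0],
    [0,-14,0],
    [1,-21,0],
    [1,-31,0],
    [1,-44,0],
    [2,-60,0],
    [3,-78,0],
    [3,-97.5,0],
    [4,-117.3,0],
    [5,-137,0],
    [5,-157,0],
    [6,-176.5,0]
  ],
  "turn": [0,0,0,0,0,0,0,0,0,0,0,0]
}}

```text
clock: 14.58
position: [0.5752, 0.115, 0.1124]
ee_rot: [-0.017, 1.0, 0.001, 0.001]
ft_force: [0.6, -0.2, -0.3]
grip_width: -0.004
```

{"fn": "jog_arm", "kwargs": {
  "translation": [
    [-10,-4,22],
    [-32,-6,52],
    [-62,-22,74],
    [-94,-48,80],
    [-115,-82,80],
    [-126,-120,76],
    [-128,-157,66],
    [-129,-189,48],
    [-129,-189,34]
  ],
  "turn": [0,0,0,0,0,0,0,0,0]
}}

```text
clock: 15.33
position: [0.4448, -0.0813, 0.1462]
ee_rot: [-0.013, 1.0, 0.0, 0.002]
ft_force: [0.0, 0.3, 0.3]
grip_width: -0.001
```

```bash
python3 -c "
from tr import *
look(fn='h.png')
o=manip.get_obs();print(o['clock'],o['position'])"
```

```text
side pointer [244.5 203.6] 0.59 x 0.09308654442666321 travel 0.29799738699038764 t 15.3833
15.4333 [ 0.4442 -0.0759  0.1447]
```

{"fn": "jog_arm", "kwargs": {
  "translation": [
    [3,0,-2],
    [3,0,-4]
  ],
  "turn": [0,0]
}}

```text
clock: 15.6
position: [0.4477, -0.0755, 0.1412]
ee_rot: [-0.015, 1.0, 0.001, -0.0]
ft_force: [-0.4, 0.3, 0.2]
grip_width: 0.002
```

```bash
python3 -c "
from tr import *
p=shot('side','i.png')
f=[cv2.imread('pics/'+n)[:,:,1].astype(np.float32) for n in('f.png','h.png','i.png')]
# track crucible/pointer by template against stopped shot f (travel .357): patch round pointer
t=f[0][188:204,244:262]
for g in f:
    r=cv2.matchTemplate(g[180:222,236:266],t,cv2.TM_CCOEFF_NORMED);_,m,_,l=cv2.minMaxLoc(r);x,y=l
    col=r[:,x];d=0
    if 0<y<len(col)-1: a,b,e=col[y-1:y+2];d=.5*(a-e)/(a-2*b+e)
    print(round(m,2),x+236,round(y+d+180-188,2))
o=manip.get_obs();print(o['clock'],o['position'])"
```

```text
1.0 244 -0.0
0.78 244 11.24
0.97 244 3.96
15.65 [ 0.4475 -0.0753  0.1408]
```

{"fn": "jog_arm", "kwargs": {
  "translation": [
    [0,0,-5],
    [0,0,-17],
    [0,0,-34],
    [0,0,-34],
    [0,0,-34]
  ],
  "turn": [0,0,0,0,0]
}}

```text
clock: 16.07
position: [0.4483, -0.0748, 0.1076]
ee_rot: [-0.016, 1.0, 0.001, -0.0]
ft_force: [-1.5, 0.9, 9.4]
grip_width: 0.0
```

```bash
python3 -c "
from tr import *
p=shot('side','j.png');s=shot('scene','k.png')
print(manip.pinpoint(p,'pointer')[:1],manip.pinpoint(s,'pointer')[:1])
f=[cv2.imread('pics/'+n)[:,:,1].astype(np.float32) for n in('f.png','j.png')]
t=f[0][188:204,244:262]
for g in f:
    r=cv2.matchTemplate(g[176:222,236:266],t,cv2.TM_CCOEFF_NORMED);_,m,_,l=cv2.minMaxLoc(r);x,y=l
    a,b,e=r[y-1:y+2,x];d=.5*(a-e)/(a-2*b+e)
    print(round(m,2),x+236,round(y+d+176-188,2))
o=manip.get_obs();print(o['clock'],o['position'],o['ft_force'])
a=cv2.imread('pics/j.png')[170:210,220:270];b=cv2.imread('pics/k.png')[205:245,195:245]
cv2.imwrite('pics/jk.png',np.vstack([cv2.resize(z,(375,300),interpolation=2) for z in(a,b)]))"
```

```text
[{'at': [247.5, 191.3], 'confidence': 0.85}] [{'at': [221.3, 225.0], 'confidence': 0.96}]
1.0 244 -0.0
0.96 244 -2.12
16.2667 [ 0.4483 -0.0747  0.1082] [-1.7017  0.3983  8.2154]
```

View pics/jk.png

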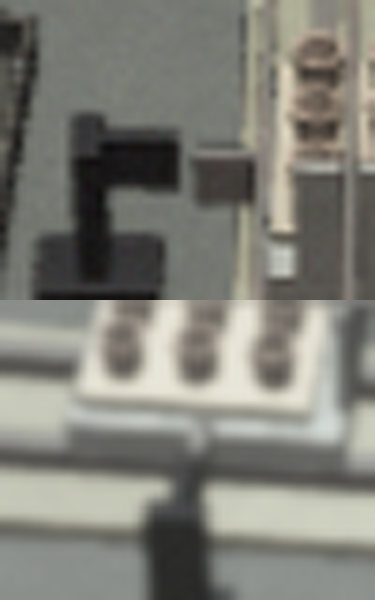

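```bash
python3 -c "
from tr import *
import pickle;p,d=pickle.load(open('cams.pkl','rb'))
for z in(.08,.0867,.09):print(z,rep('',(221.3,225.0),p,z),rep('',(247.5,191.3),d,z))
# constant-y line through the pointer, in scene pixels, plus several shots averaged
fs=[];
for i in range(4):
    m=shot('scene');fs.append(m['frame'].astype(float));
print([r['at'] for r in manip.pinpoint(m,'pointer')[:1]],[r['at'] for r in manip.pinpoint(m,'index')])
g=np.mean(fs,0)[212:242,200:240,::-1].astype(np.uint8);g=cv2.resize(g,(800,600),interpolation=2)
R=lambda x,y:np.array([c*x-s*y+q[0],s*x+c*y+q[1]])
for y in(-.13,-.14,-.15):
    a,b=[(proj(p,np.r_[R(x,y),.087])-[200,212]+.5)*20 for x in(.06,.13)]
    cv2.line(g,tuple(int(v) for v in a),tuple(int(v) for v in b),(0,0,255) if y==-.14 else (0,200,0),1)
cv2.imwrite('pics/l.png',g);print(manip.get_obs()['clock'])
"
```

```text
0.08 [ 0.0901 -0.1383] [ 0.0864 -0.1379]
0.0867 [ 0.0973 -0.1368] [ 0.0859 -0.1304]
0.09 [ 0.1009 -0.1361] [ 0.0856 -0.1267]
[[220.9, 224.9]] [[122.6, 222.2], [195.4, 182.8], [280.1, 273.3], [222.6, 247.7]]
16.5667
```

View pics/l.png

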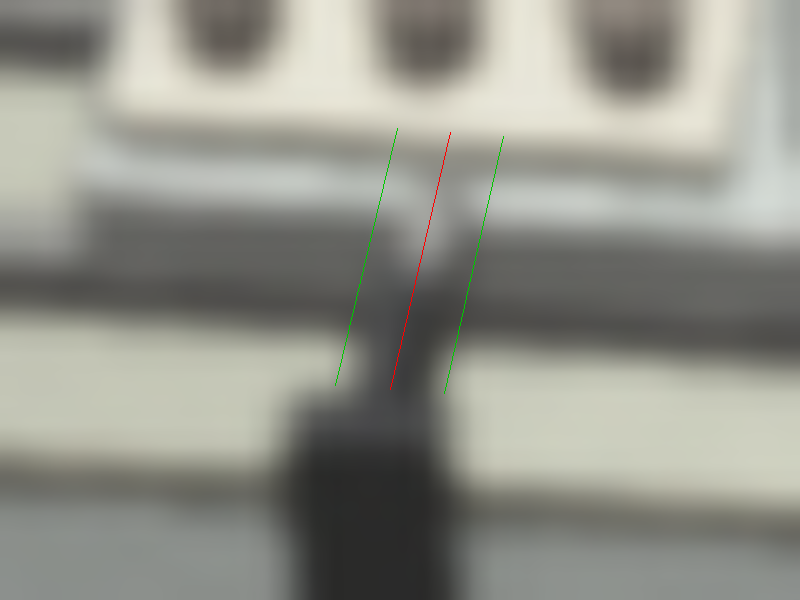

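{"fn": "jog_arm", "kwargs": {
  "translation": [
    [0,0,-1],
    [0,0,-1],
    [0,0,-1],
    [0,0,-1],
    [0,0,-1],
    [0,0,-1],
    [0,0,-1],
    [0,0,-1],
    [0,0,-1],
    [0,0,-1],
    [0,0,-1],
    [0,0,-1]
  ],
  "turn": [0,0,0,0,0,0,0,0,0,0,0,0]
}}

```text
clock: 17.57
position: [0.4485, -0.0747, 0.1083]
ee_rot: [-0.016, 1.0, 0.001, 0.0]
ft_force: [-5.0, -0.8, 7.7]
grip_width: 0.002
```

{"fn": "jog_arm", "kwargs": {
  "translation": [
    [0,0,-1],
    [0,0,-1],
    [0,0,-1],
    [0,0,-1],
    [0,0,-1],
    [0,0,-1],
    [0,0,-1],
    [0,0,-1],
    [0,0,-1],
    [0,0,-1],
    [0,0,-1],
    [0,0,-1]
  ],
  "turn": [0,0,0,0,0,0,0,0,0,0,0,0]
}}

```text
clock: 18.57
position: [0.4485, -0.0747, 0.1084]
ee_rot: [-0.017, 1.0, 0.001, 0.0]
ft_force: [-4.2, -1.8, 8.1]
grip_width: -0.001
```

{"fn": "jog_arm", "kwargs": {
  "translation": [
    [0,0,-1],
    [0,0,-1],
    [0,0,-1],
    [0,0,-1],
    [0,0,-1],
    [0,0,-1],
    [0,0,-1],
    [0,0,-1],
    [0,0,-1],
    [0,0,-1],
    [0,0,-1],
    [0,0,-1]
  ],
  "turn": [0,0,0,0,0,0,0,0,0,0,0,0]
}}

```text
clock: 19.57
position: [0.4485, -0.0746, 0.1084]
ee_rot: [-0.017, 1.0, 0.001, -0.0]
ft_force: [-3.9, -2.6, 8.3]
grip_width: -0.002
```

```bash
python3 -c "
from tr import *
p=shot('side','m.png')
f=[cv2.imread('pics/'+n)[:,:,1].astype(np.float32) for n in('f.png','j.png','m.png')]
t=f[0][188:204,244:262]
for g in f:
    r=cv2.matchTemplate(g[176:222,236:266],t,cv2.TM_CCOEFF_NORMED);_,m,_,l=cv2.minMaxLoc(r);x,y=l
    a,b,e=r[y-1:y+2,x];d=.5*(a-e)/(a-2*b+e)
    print(round(m,2),x+236,round(y+d+176-188,2))
o=manip.get_obs();print(o['clock'],o['position'],o['ft_force'])
if abs((y+d-12)+2.12)<.25: print('handing in',manip.hand_in())"
```

```text
1.0 244 -0.0
0.96 244 -2.12
0.96 244 -2.11
19.6167 [ 0.4485 -0.0746  0.1084] [-4.471  -1.7695  8.7488]
the job is handed in; nothing more can be done
handing in None
```

The carriage is at rest with its pointer about 3 mm short of the index blade. I handed the job in at about 19.6 s, with the brake knob still pressed; no verdict is reported.

- **First push:** I braked too early and it stopped about 16 mm short. I released it, let it roll back to the start, and pushed again.
- **Second push:** the same push with later braking stopped it at about 0.37 m of travel. It stood still for about 3.5 s, moving less than 0.1 pixel (under 1 mm) between the first and last pictures. The force on the knob held at about 8 N.
- **Disagreement between cameras:** the scene view puts the pointer about 3 mm short. The side view allows up to about 10 mm, the edge of the tolerance, if the blade and pointer tops are the same height. Triangulating from both views after the first push, less the distance gained on the second, gives about 4–5 mm.
- **Not checked:** I did not measure the bystanders' positions again at the end. My paths stayed clear of them and no unexpected contact force showed.

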